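# Nip the glued block in the two-screw press

## Robot

A 7-joint arm with a two-finger parallel gripper is mounted at the origin on a cart in front of the work surface, level with it; the furniture and walls round the work are solid. World frame = base frame: x ahead of the robot, y to its left, z up, the work surface at z = 0. Lengths are in m, angles in rad, forces in N, time in s.
With the tool pointing down it reaches from about 0.4 to 0.925 m from the base axis. Payload 5.6 kg.
Tool frame: the origin (TCP) lies between the finger pads; the fingertips stand 8 mm ahead of it and the grasp point (between the pads) lies 11 mm behind it (bot.tip_reach is the distance from the TCP to the fingertips, in m); y points along the fingers, z is the direction in which the jaws open and shut, and the axes are right-handed (so a half turn about y gives the same grasp; the last joint's range is limited). The gripper opens to 85 mm and grips with 20 to 120 N. Pads are 22 mm wide; open, the fingers measure 114 mm over their backs; the gripper's body (76 mm by 85 mm) begins 54 mm behind the grasp point. The pads swing forward as they close: fully open they stand 13 mm farther back than shut.
Start: joints at [-1.26, 0.468, -0.012, 1.603, 0.006, 1.071, -0.056], TCP at [0.225, 0.61, 0.239] pointing down, gripper open.
Joint ranges: [-2.53, 2.53], [-0.31, 2.02], [-1.57, 1.55], [0.28, 2.44], [-1.29, 4.43], [0.15, 1.84], [-2.92, 2.92]. Speed limits (rad/s): [2.57, 2.57, 3.14, 3.14, 3.14, 3.14, 3.14].

## Interface

Orientations are given as a unit quaternion [x, y, z, w].
In Python, from plant import bot, imaging, workorder gives the robot as it stands.
- The arm moves only by the tool arm_command, never from a script. Its argument "moves" is a list that holds one entry, the list of rows, each a list of 7 numbers: the opening, from 0 (shut) to 1 (fully open), then the shift along the tool's x, y, z in m, then the turn, a rotation vector about the tool's x, y, z in units of 10 degrees (1.0 is 10 degrees). In form: [[[hand, dx, dy, dz, ax, ay, az], ...]]. A call has 1 to 5 rows; each row shifts and turns the commanded pose from where the row before left it, along the tool's axes as they then stand; what a row does not reach is not made up. A row lasts 1/8 s, in which the tool goes at most 62.5 mm and 10.7 degrees, less where a joint would pass 70% of its speed; a pose out of reach is approached as far as the arm can. A call with a gripper value outside its range is refused whole. The fingers move at their own pace and stop on an object; "newtons" is the grip in N (left out, the last holds). Time passes only in rows, so rows that do not move let the fingers close. It gives the time, the measured TCP pose, the force and the opening at its end, in the units of the state.
- bot.state(): the state, without advancing time (a new reading comes with each control period).
- imaging.camera(name): name is "scene" or "side" or "wrist"; returns the picture (384x512x3 uint8, red, green, blue); there is no depth.
- imaging.camera_model(name): a dict with "K" (3x3 intrinsics, pixels), "origin" and "rotation" of the camera in the world; the wrist camera has in their place "hand_eye" (4x4, takes a point from camera to tool coordinates, whose origin is the TCP and whose axes are the tool frame's). Camera axes: x right, y down, z forward; pixel columns grow to the right and rows downward; lengths in m; the calibration is good to about 2 mm. A picture is of the moment at which its call begins: read the wrist's pose just before it. camera_model takes no time and is no camera call.
- workorder.job_done(): hands the job in, once; it reports no verdict.
The state is a dict: "time": time; "joint_positions": joint angles; "joint_velocities": joint speeds; "joint_efforts": joint torques, N m; "eef_pos": TCP position; "tcp_rot": TCP orientation; "ft_force": force on the tool from outside, world axes, zero at the start; "torque": the same for the moment, N m; "width": finger opening in m.
Only numpy, scipy, OpenCV 4.12 (cv2) and the standard library are available. Lean on these libraries where they do the work, as an engineer would, in place of code of your own. Each camera call takes 0.05 s, during which the arm holds its last target. There are 200 camera calls.

## Task

A lino block has just been glued to its mount and lies in the two-screw press with both sprung feet only resting on the pressing board. Nip it evenly: both handwheels are loose on their spindles, so turn each one clockwise (seen from above) until you feel the spindle start to drive, then give it exactly one full turn more from that point, to within about a tenth of a turn, and let it go. Do not overtighten either screw at any time, and leave the work in the press and the things around it where they are.

Things in the scene. Friction and masses are not known exactly. Their poses are not given: they have to be found in the camera images.
- press: two-screw press, grey iron, fixed: bed 150 x 380 mm, 22 mm high; two columns; crossbeam 56 x 380 mm at 165 to 200 mm height with two handwheels on top. Origin: on the worktop under the bed's centre; x across the press (away from the robot at yaw 0), y along the beam (to the robot's left at yaw 0), z up. Wheel axes at x = 0, y = +100 mm (left) and -100 mm (right). Nothing stands above the wheels.
- wheel_left: handwheel on the press's +y side, level, dark, rim 112 mm over all, 12 mm thick, three spokes. Origin on its upright axis 22 mm below the rim's mid plane (215 mm over the worktop); z up; its +x points to its handle and turns with it. Clockwise from above tightens. It runs loose, then drives its spindle: see the right wheel; stays where it is left.
- wheel_right: as wheel_left, on the -y side. Play of both wheels: from the start either runs loose clockwise (under 1 N at the handle) for an unknown 0.15 to 0.8 turn, not the same for both. Then its one dog meets the spindle's drive pin and the spindle turns with it: a clear lasting step to about 12 N at the handle while turning, rising about 1.5 N in the next turn. The whole play is 0.85 turn.
- grip_left (a point): middle of the left wheel's handle, 56 mm above the wheel's origin and 50 mm from its axis. The handle is black, upright, round, 23 mm thick, 48 mm tall, its foot 248 mm and its top 296 mm over the worktop; it spins freely on its own pin, so a grip round it from above need not turn with the wheel.
- grip_right (a point): middle of the right wheel's handle, the same as on the left wheel.
- foot_left: pressure foot under the left wheel: round dark steel pad 48 mm across, origin at the centre of its underside, resting on the board. It telescopes into a sleeve that the spindle drives down 12 mm a turn, over a hidden 3 N/mm spring: the foot stays still while the nip grows by about 36 N a turn, from almost nothing at the start.
- foot_right: pressure foot under the right wheel, the same as the left one.
- board: pressing board, pale wood, 112 x 264 x 18 mm, loose, lying flat on the block under both feet; origin at the centre of its underside, y along its length.
- block: the glued work: dark lino on a plywood mount, together 124 x 284 x 24 mm, loose, lying on the bed under the board; origin at the centre of its underside, y along its length.
- clip_a: black bulldog clip, 26 x 50 x 35 mm, on the worktop in front of the press; a bystander. Origin under its centre.
- gouge_0: lino gouge with a wooden mushroom handle, 108 x 25 x 19 mm, on the worktop in front of the press; a bystander. Origin under its centre.
- ink_tube_c: crumpled aluminium ink tube, 134 x 43 x 30 mm, lying at the left end of the press; a bystander. Origin under its centre.
- water_jar: glass jar, 66 mm across and 82 mm tall, at the right end of the press; a bystander. Origin under its centre.

How it is judged:
At the end, for the whole second after the job is handed in: Each foot presses the board with 32 to 40 N (one turn of its spindle, 36 N, give or take a tenth of a turn), board and block within 6 mm of where they lay, both wheels let go and at rest (contact force between foot_left and board between 32 and 40 N and contact force between foot_right and board between 32 and 40 N and distance of each of board, block from where it was at the start of the episode below 0.006 m and angular speed of each of wheel_left, wheel_right below 0.1 rad/s); the robot touches nothing.
It fails at once if a foot presses the board with more than 45 N (a quarter turn too much) (contact force between any of foot_left, foot_right and board above 45 N).
It fails at once if the clip, gouge, ink tube or jar is shifted by more than 15 mm (distance of any of clip_a, gouge_0, ink_tube_c, water_jar from where it was at the start of the episode above 0.015 m).
It also fails if it takes over 72 s, if anything falls off the work surface, if the arm or the gripper's body presses on something with over 40 N, if the wrist force passes 120 N, or if a joint passes its speed limit or range.

## Working session

There is one attempt and no reset: what is moved stays moved. The work goes in short steps, Python scripts to look and compute and a tool call to move; the robot and the scene stay as the last step left them, time stands still between calls to the robot, and variables do not carry over. Pictures are saved under pics/ and viewed, about 8 in all and at most 12, crops included, and the job is handed in when it is done.

Besides the shell and the picture viewer there is one more tool, called by a JSON object that holds its "fn" and its "kwargs". arm_command: Moves the arm, as the interface text tells. Its arguments: {"type":"object","properties":{"moves":{"type":"array"},"newtons":{"type":"number"}},"required":["moves"]}

```bash
mkdir -p pics; python3 - <<'E'
from plant import bot, imaging
import cv2, numpy as np
s=bot.state(); print({k:np.round(v,3) for k,v in s.items()}, bot.tip_reach)
a=[]
for n in("scene","side"):
    m=imaging.camera_model(n); print(n,m)
    im=imaging.camera(n); np.save(f'{n}0.npy',im); cv2.imwrite(f'pics/{n}0.png',im[:,:,::-1])
print(imaging.camera_model("wrist"))
E
```

```text
{'time': np.float64(0.0), 'joint_positions': array([-1.26 ,  0.468, -0.012,  1.604,  0.006,  1.071, -0.056]), 'joint_velocities': array([ 0.001,  0.001,  0.001,  0.   , -0.   , -0.002, -0.001]), 'joint_efforts': array([-0.0000e+00, -5.3238e+01,  2.2000e-02, -2.5131e+01,  1.1000e-02,
        8.0000e-03,  0.0000e+00]), 'eef_pos': array([0.225, 0.609, 0.238]), 'tcp_rot': array([ 0.697, -0.125,  0.124, -0.695]), 'ft_force': array([0.046, 0.033, 0.436]), 'torque': array([-0.018, -0.003,  0.003]), 'width': np.float64(0.085)} 0.008
scene {'K': array([[452.62049785,   0.        , 260.37755572],
       [  0.        , 452.62049785, 189.52777948],
       [  0.        ,   0.        ,   1.        ]]), 'origin': array([0.56726883, 0.74427114, 1.14012851]), 'rotation': array([ 0.04755458,  0.94834441, -0.31310893, -0.01855372])}
side {'K': array([[469.54526765,   0.        , 255.58356994],
       [  0.        , 469.54526765, 194.28908913],
       [  0.        ,   0.        ,   1.        ]]), 'origin': array([-0.3405449 , -0.02077251,  0.87206203]), 'rotation': array([ 0.65420294, -0.62248245,  0.29014144, -0.31678393])}
{'K': array([[313.57562954,   0.        , 254.8202014 ],
       [  0.        , 313.57562954, 195.28793404],
       [  0.        ,   0.        ,   1.        ]]), 'hand_eye': array([[-4.18714901e-04,  9.56406742e-01,  2.92037614e-01,
        -7.28479260e-02],
       [-2.96455372e-04, -2.92037746e-01,  9.56406748e-01,
        -1.35252212e-01],
       [ 9.99999868e-01,  3.13885637e-04,  4.05812472e-04,
        -2.09893102e-04],
       [ 0.00000000e+00,  0.00000000e+00,  0.00000000e+00,
         1.00000000e+00]])}
```

View pics/scene0.png

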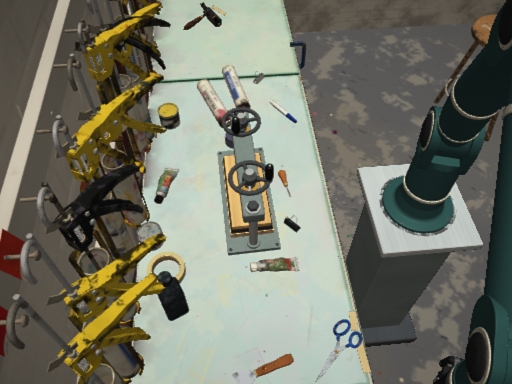

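View pics/side0.png

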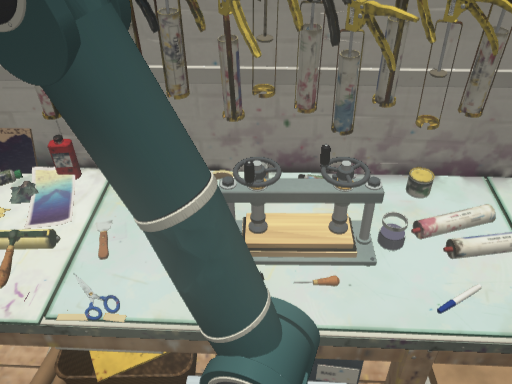

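The scene view shows the press at about columns 220–285 and rows 105–250. The wheels are near (241,122) and (250,177), with handles near (237,125) and (268,172). In the side view the wheels are near (257,170) and (345,171), with handles near (249,173) and (325,155). I'll enlarge both.

```bash
python3 - <<'E'
import cv2, numpy as np
a=np.load('scene0.npy')[95:215,205:305,::-1]; b=np.load('side0.npy')[135:215,215:395,::-1]
A=cv2.resize(a,None,fx=5,fy=5,interpolation=cv2.INTER_CUBIC); cv2.imwrite('pics/a.png',A)
B=cv2.resize(b,None,fx=4.4,fy=4.4,interpolation=cv2.INTER_CUBIC); cv2.imwrite('pics/b.png',B)
E
```

```text
(no output)
```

View pics/a.png

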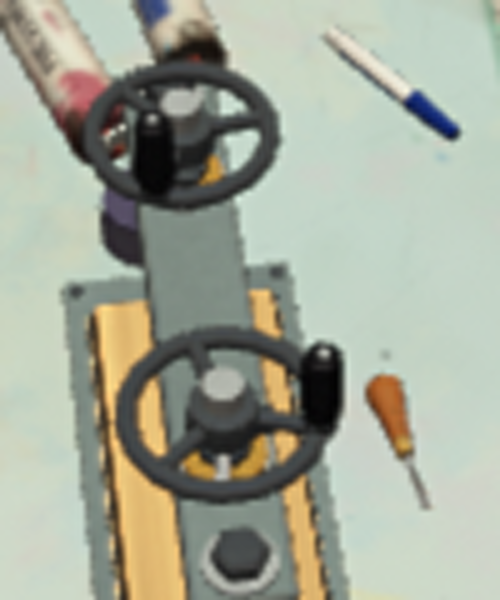

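View pics/b.png

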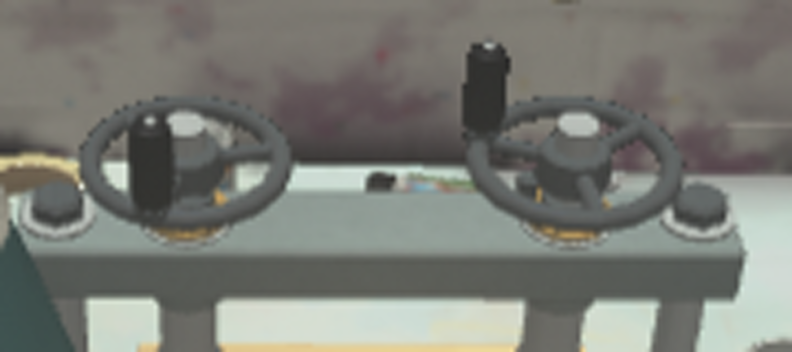

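Both crops are clear, in crop pixels:

| View | Left wheel centre | Left handle top | Right wheel centre | Right handle top |
|---|---|---|---|---|
| Scene crop | (222,412) | (322,352) | (181,135) | (151,117) |
| Side crop | (185,161) | (150,121) | (574,162) | (487,48) |

Next I cast rays through these.

```bash
cat > h.py <<'E'
import numpy as np
from plant import imaging
from scipy.spatial.transform import Rotation as R
def ray(n,px):
    m=imaging.camera_model(n); d=R.from_quat(m['rotation']).apply(np.linalg.inv(m['K'])@[*px,1]); return np.array(m['origin']),d
def plane(n,px,z):
    o,d=ray(n,px); return o+d*(z-o[2])/d[2]
def tri(p,q):
    A=0;b=0
    for n,x in(("scene",p),("side",q)):
        o,d=ray(n,x); d=d/np.linalg.norm(d); P=np.eye(3)-np.outer(d,d); A=A+P; b=b+P@o
    return np.linalg.solve(A,b)
E
python3 - <<'E'
from h import *
S=lambda x,y:(205+(x+.5)/5-.5,95+(y+.5)/5-.5); D=lambda x,y:(215+(x+.5)/4.4-.5,135+(y+.5)/4.4-.5)
np.set_printoptions(precision=4,suppress=True)
for n,s,d,z in(("cL",(222,412),(185.5,161),.237),("cR",(181,135),(574.5,162),.237),("hL",(322,352),(150,121),.296),("hR",(151,117),(487,48),.296)):
    print(n,plane("scene",S(*s),z),plane("side",D(*d),z),tri(S(*s),D(*d)))
from plant import bot; print(R.from_quat(bot.state()['tcp_rot']).as_matrix())
E
```

```text
cL [0.5189 0.0364 0.237 ] [0.522  0.0349 0.237 ] [0.5195 0.0356 0.2378]
cR [ 0.5246 -0.1619  0.237 ] [ 0.5284 -0.1657  0.237 ] [ 0.5253 -0.164   0.2375]
hL [0.4707 0.0506 0.296 ] [0.4737 0.0486 0.296 ] [0.4713 0.0494 0.2966]
hR [ 0.5421 -0.1174  0.296 ] [ 0.5434 -0.1171  0.296 ] [ 0.5421 -0.1169  0.2967]
[[ 0.938  -0.0005  0.3466]
 [-0.3466 -0.0016  0.938 ]
 [ 0.0001 -1.     -0.0016]]
```

Both views agree to about 3 mm:
- Wheel spacing is 199 mm, and handle radii are 50.6 and 49.2 mm.
- Left wheel: centre (0.520, 0.036), handle at 164°.
- Right wheel: centre (0.526, −0.1635), handle at 71°.

I'll raise the tool and set yaw to 0, so that tool x is world x, tool z is world y and tool y is down. Then I'll approach the left handle.

{"fn": "arm_command", "kwargs": {"moves": [[[1,0,-0.055,0,0,-1.015,0],[1,0,-0.055,0,0,-1.015,0],[1,0.02,0,-0.046,0,0,0],[1,0.02,0,-0.046,0,0,0],[1,0.02,0,-0.046,0,0,0]]], "newtons": 70}}

```text
time: 0.72
eef_pos: [0.2858, 0.47, 0.3489]
tcp_rot: [0.707, 0.0, -0.0, -0.707]
ft_force: [0.5, -0.7, 1.1]
width: 0.0853
```

{"fn": "arm_command", "kwargs": {"moves": [[[1,0.02,0,-0.046,0,0,0],[1,0.02,0,-0.046,0,0,0],[1,0.02,0,-0.046,0,0,0],[1,0.02,0,-0.046,0,0,0],[1,0.02,0,-0.046,0,0,0]]]}}

```text
time: 1.35
eef_pos: [0.3857, 0.24, 0.3491]
tcp_rot: [0.707, 0.0, -0.0, -0.707]
ft_force: [0.8, 0.2, 1.1]
width: 0.0854
```

{"fn": "arm_command", "kwargs": {"moves": [[[1,0.0215,0,-0.0475,0,0,0],[1,0.0215,0,-0.0475,0,0,0],[1,0.0215,0,-0.0475,0,0,0],[1,0.0215,0,-0.048,0,0,0],[1,0,0,0,0,0,0]]]}}

```text
time: 1.98
eef_pos: [0.4723, 0.0472, 0.3492]
tcp_rot: [0.708, -0.003, 0.003, -0.707]
ft_force: [-0.3, 0.7, -0.0]
width: 0.0852
```

```bash
python3 - <<'E'
from plant import bot,imaging
from h import *
import cv2
s=bot.state(); im=imaging.camera("wrist"); cv2.imwrite('pics/w1.png',im[:,:,::-1])
m=imaging.camera_model("wrist");H=np.array(m['hand_eye']);T=np.eye(4);T[:3,:3]=R.from_quat(s['tcp_rot']).as_matrix();T[:3,3]=s['eef_pos'];W=T@H
print(s['eef_pos'],s['ft_force'])
for p in((.4718,.0495,.296),(.520,.0358,.237),(.526,-.1635,.237),(.542,-.117,.296)):
    c=np.linalg.inv(W)@[*p,1]; u=m['K']@c[:3]; print(p,u[:2]/u[2])
E
```

```text
[0.47227466 0.04717045 0.34916625] [-0.3466459   0.67134933 -0.01433483]
(0.4718, 0.0495, 0.296) [259.52606738 217.57066155]
(0.52, 0.0358, 0.237) [242.99747745 245.16573908]
(0.526, -0.1635, 0.237) [ 15.37658793 252.71953462]
(0.542, -0.117, 0.296) [ 25.08524059 311.57560874]
```

View pics/w1.png

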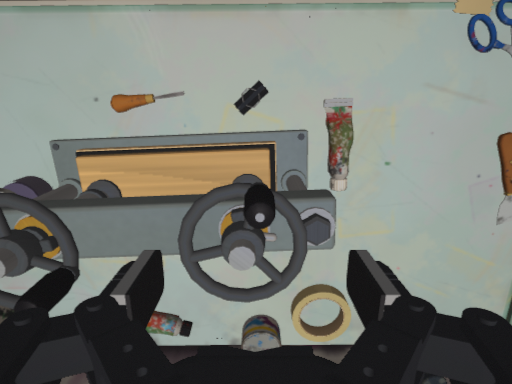

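The wrist view shows the left handle top at (260,217), against a prediction of (259.5,217.6). The wheel centre is near (243,243), as predicted. I'll descend and grip.

{"fn": "arm_command", "kwargs": {"moves": [[[1,0,0.043,0.0022,0,0,0],[1,0,0.043,0,0,0,0],[0,0,0,0,0,0,0],[0,0,0,0,0,0,0],[0,0,0,0,0,0,0]]], "newtons": 60}}

```text
time: 2.65
eef_pos: [0.4725, 0.0541, 0.2651]
tcp_rot: [-0.707, -0.001, -0.001, 0.707]
ft_force: [0.6, -0.7, -0.0]
width: 0.032
```

{"fn": "arm_command", "kwargs": {"moves": [[[0,0,0,0,0,0,0],[0,0,0,0,0,0,0]]]}}

```text
time: 2.9
eef_pos: [0.4723, 0.054, 0.2651]
tcp_rot: [-0.707, -0.001, -0.001, 0.708]
ft_force: [-1.2, 0.7, 4.9]
width: 0.0207
```

Gripped at width 20.7 mm, with the handle at about 159°. Next I compute the orbit table.

```bash
cat >> h.py <<'E'
def table(a0,step,n,r=50):
    for i in range(n):
        a=np.radians(a0-step*i); b=np.radians(a0-step*(i+1))
        print(f"{a0-step*(i+1):6.0f}: {r*(np.cos(b)-np.cos(a)):6.1f} {r*(np.sin(b)-np.sin(a)):6.1f}")
def tang(c,verbose=True):
    from plant import bot
    s=bot.state(); p=s['eef_pos']-np.array([*c,0]); a=np.arctan2(p[1],p[0]); f=s['ft_force']
    print(f"t {s['time']:.2f} ang {np.degrees(a):.1f} r {np.hypot(p[0],p[1])*1e3:.1f} Fback {-(f[0]*np.sin(a)-f[1]*np.cos(a)):.1f} Frad {f[0]*np.cos(a)+f[1]*np.sin(a):.1f} z {s['eef_pos'][2]:.4f} w {s['width']:.4f}")
E
python3 -c "
from h import *
table(159,15,24); tang((.52,.0358))"
```

```text
144:    6.2   11.5
   129:    9.0    9.5
   114:   11.1    6.8
    99:   12.5    3.7
    84:   13.0    0.3
    69:   12.7   -3.0
    54:   11.5   -6.2
    39:    9.5   -9.0
    24:    6.8  -11.1
     9:    3.7  -12.5
    -6:    0.3  -13.0
   -21:   -3.0  -12.7
   -36:   -6.2  -11.5
   -51:   -9.0   -9.5
   -66:  -11.1   -6.8
   -81:  -12.5   -3.7
   -96:  -13.0   -0.3
  -111:  -12.7    3.0
  -126:  -11.5    6.2
  -141:   -9.5    9.0
  -156:   -6.8   11.1
  -171:   -3.7   12.5
  -186:   -0.3   13.0
  -201:    3.0   12.7
t 2.90 ang 159.1 r 51.0 Fback -0.2 Frad 1.4 z 0.2651 w 0.0207
```

{"fn": "arm_command", "kwargs": {"moves": [[[0,0.0062,0,0.0115,0,0,0],[0,0.009,0,0.0095,0,0,0],[0,0.0111,0,0.0068,0,0,0]]]}}

```text
time: 3.28
eef_pos: [0.4992, 0.0822, 0.265]
tcp_rot: [-0.707, -0.002, -0.001, 0.708]
ft_force: [0.2, -1.7, 5.2]
width: 0.0206
```

```bash
python3 -c "
from h import *
tang((.52,.0358))"
```

```text
t 3.27 ang 114.1 r 50.8 Fback 0.5 Frad -1.7 z 0.2650 w 0.0206
```

{"fn": "arm_command", "kwargs": {"moves": [[[0,0.0125,0,0.0037,0,0,0],[0,0.013,0,0.0003,0,0,0]]]}}

```text
time: 3.52
eef_pos: [0.5249, 0.0859, 0.2651]
tcp_rot: [-0.707, -0.002, -0.001, 0.707]
ft_force: [-0.6, -1.2, 5.8]
width: 0.0206
```

{"fn": "arm_command", "kwargs": {"moves": [[[0,0.0127,0,-0.003,0,0,0],[0,0.0115,0,-0.0062,0,0,0]]]}}

```text
time: 3.78
eef_pos: [0.5457, 0.0788, 0.2648]
tcp_rot: [-0.706, 0.001, 0.003, 0.708]
ft_force: [-13.3, 3.4, 12.8]
width: 0.0209
```

The step came between 84° and 59°: 13 N back force, with the handle reading 59°. I take engagement as 71° ± 13°. The spindle target is therefore 71° again, one turn on. Driving on.

{"fn": "arm_command", "kwargs": {"moves": [[[0,0.0095,0,-0.009,0,0,0],[0,0.0068,0,-0.0111,0,0,0],[0,0.0037,0,-0.0125,0,0,0],[0,0.0003,0,-0.013,0,0,0],[0,-0.003,0,-0.0127,0,0,0]]]}}

```text
time: 4.4
eef_pos: [0.5675, 0.0241, 0.2652]
tcp_rot: [-0.704, -0.004, -0.001, 0.71]
ft_force: [4.4, 11.9, 2.4]
width: 0.0204
```

```bash
python3 -c "
from h import *
tang((.52,.0358))"
```

```text
t 4.40 ang -13.9 r 49.0 Fback 12.6 Frad 1.4 z 0.2652 w 0.0204
```

{"fn": "arm_command", "kwargs": {"moves": [[[0,-0.0062,0,-0.0115,0,0,0],[0,-0.009,0,-0.0095,0,0,0],[0,-0.0111,0,-0.0068,0,0,0],[0,-0.0125,0,-0.0037,0,0,0],[0,-0.013,0,-0.0003,0,0,0]]]}}

```text
time: 5.03
eef_pos: [0.5181, -0.0138, 0.2654]
tcp_rot: [0.707, 0.005, 0.004, -0.707]
ft_force: [12.9, -0.3, -3.4]
width: 0.0208
```

```bash
python3 -c "
from h import *
tang((.52,.0358)); table(-186,15,8)"
```

```text
t 5.03 ang -92.2 r 49.6 Fback 12.9 Frad -0.2 z 0.2654 w 0.0208
  -201:    3.0   12.7
  -216:    6.2   11.5
  -231:    9.0    9.5
  -246:   11.1    6.8
  -261:   12.5    3.7
  -276:   13.0    0.3
  -291:   12.7   -3.0
  -306:   11.5   -6.2
```

{"fn": "arm_command", "kwargs": {"moves": [[[0,-0.0127,0,0.003,0,0,0],[0,-0.0115,0,0.0062,0,0,0],[0,-0.0095,0,0.009,0,0,0],[0,-0.0068,0,0.0111,0,0,0],[0,-0.0037,0,0.0125,0,0,0]]]}}

```text
time: 5.65
eef_pos: [0.4708, 0.023, 0.2651]
tcp_rot: [0.709, 0.001, 0.003, -0.705]
ft_force: [1.6, -12.5, 6.5]
width: 0.0207
```

{"fn": "arm_command", "kwargs": {"moves": [[[0,-0.0003,0,0.013,0,0,0],[0,0.003,0,0.0127,0,0,0],[0,0.0062,0,0.0115,0,0,0],[0,0.009,0,0.0095,0,0,0],[0,0.0111,0,0.0068,0,0,0]]]}}

```text
time: 6.28
eef_pos: [0.4955, 0.0804, 0.2648]
tcp_rot: [0.707, -0.002, -0.002, -0.707]
ft_force: [-12.8, -5.2, 16.5]
width: 0.0207
```

```bash
python3 -c "
from h import *
tang((.52,.0358))"
```

```text
t 6.28 ang 118.8 r 50.9 Fback 13.7 Frad 1.7 z 0.2648 w 0.0207
```

{"fn": "arm_command", "kwargs": {"moves": [[[0,0.0125,0,0.0037,0,0,0],[0,0.013,0,0.0003,0,0,0],[0,0.0105,0,-0.0022,0,0,0],[0,0,0,0,0,0,0],[0,0,0,0,0,0,0]]]}}

```text
time: 6.9
eef_pos: [0.5331, 0.0843, 0.2649]
tcp_rot: [-0.706, 0.0, 0.001, 0.708]
ft_force: [-7.5, 0.8, 10.0]
width: 0.0206
```

```bash
python3 -c "
from h import *
tang((.52,.0358))"
```

```text
t 6.90 ang 74.9 r 50.2 Fback 7.5 Frad -1.2 z 0.2649 w 0.0206
```

{"fn": "arm_command", "kwargs": {"moves": [[[0,0.004,0,-0.001,0,0,0],[0,0,0,0,0,0,0],[1,0,0,0,0,0,0],[1,0,0,0,0,0,0],[1,0,0,0,0,0,0]]]}}

```text
time: 7.52
eef_pos: [0.538, 0.0821, 0.2632]
tcp_rot: [0.707, 0.0, 0.0, -0.707]
ft_force: [-0.7, -0.5, 0.1]
width: 0.0743
```

{"fn": "arm_command", "kwargs": {"moves": [[[1,0,0,0,0,0,0],[1,0,-0.045,0,0,0,0],[1,0,-0.045,0,0,0,0],[1,0,0,0,0,0,0]]]}}

```text
time: 8.02
eef_pos: [0.5397, 0.0823, 0.357]
tcp_rot: [-0.706, -0.003, -0.002, 0.708]
ft_force: [-0.2, -1.1, -0.4]
width: 0.0857
```

```bash
python3 - <<'E'
from h import *
from plant import bot
import cv2
print(bot.state()['ft_force'],bot.state()['eef_pos'],bot.state()['width'])
a=imaging.camera("scene")[95:215,205:305,::-1]; b=imaging.camera("side")[135:215,215:395,::-1]
A=cv2.resize(a,None,fx=4,fy=4,interpolation=cv2.INTER_CUBIC); B=cv2.resize(b,None,fx=2.2,fy=2.2,interpolation=cv2.INTER_CUBIC)
o=np.zeros((480,800,3),np.uint8);o[:480,:400]=A;o[:176,400:796]=B;cv2.imwrite('pics/c.png',o)
E
```

```text
[-0.16362484 -1.14682488 -0.44661573] [0.53970496 0.08227317 0.35700453] 0.08567850118107624
```

View pics/c.png

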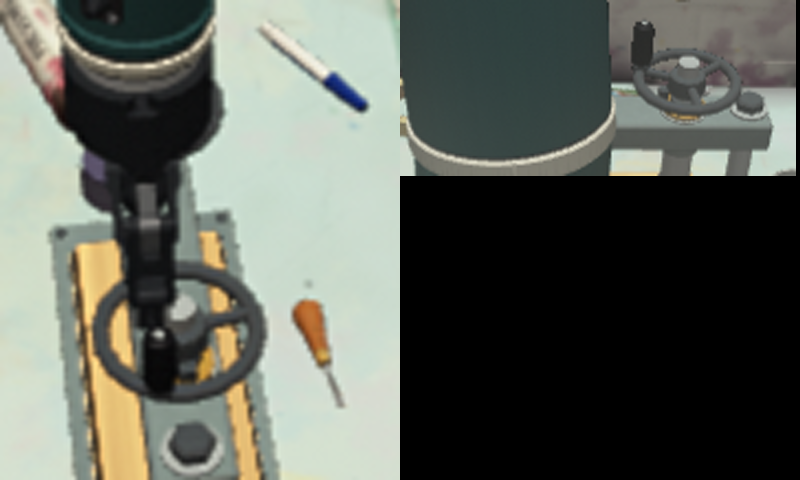

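The picture shows the left handle top at crop (160,335), released and clear of the gripper. The right wheel hasn't moved. Now I move to the right handle.

{"fn": "arm_command", "kwargs": {"moves": [[[1,0.0005,0,-0.05,0,0,0],[1,0.0005,0,-0.05,0,0,0],[1,0.0005,0,-0.05,0,0,0],[1,0.001,0,-0.049,0,0,0],[1,0,0,0,0,0,0]]]}}

```text
time: 8.75
eef_pos: [0.539, -0.1215, 0.352]
tcp_rot: [0.708, -0.004, 0.002, -0.706]
ft_force: [0.0, 1.5, -0.3]
width: 0.0853
```

```bash
python3 - <<'E'
from h import *
from plant import bot
p=plane("scene",(205+160.5/4-.5,95+335.5/4-.5),.296); d=p[:2]-[.52,.0358]; print("left handle",p,np.degrees(np.arctan2(d[1],d[0])))
import cv2
s=bot.state(); im=imaging.camera("wrist"); cv2.imwrite('pics/w2.png',im[:,:,::-1])
m=imaging.camera_model("wrist");H=np.array(m['hand_eye']);T=np.eye(4);T[:3,:3]=R.from_quat(s['tcp_rot']).as_matrix();T[:3,3]=s['eef_pos'];W=T@H
print(s['eef_pos'])
for p in((.5425,-.117,.296),(.526,-.1635,.237)):
    c=np.linalg.inv(W)@[*p,1]; u=m['K']@c[:3]; print(p,u[:2]/u[2])
E
```

```text
left handle [0.53271734 0.08571958 0.296     ] 75.70754646779936
[ 0.53896785 -0.12152733  0.35195728]
(0.5425, -0.117, 0.296) [262.89394443 221.9578348 ]
(0.526, -0.1635, 0.237) [204.55707592 176.82880123]
```

View pics/w2.png

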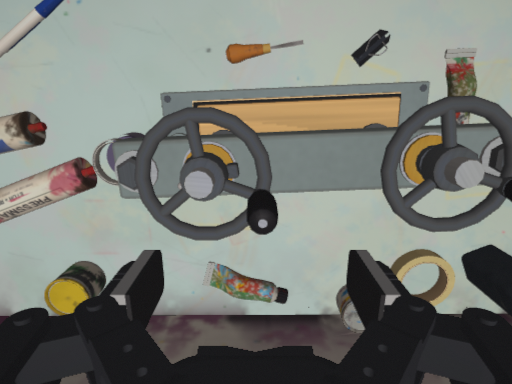

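The handle is at (263,223), predicted (262.9,222). I'll descend with a settling row first.

{"fn": "arm_command", "kwargs": {"moves": [[[1,0.002,0.043,0,0,0,0],[1,0,0.044,0,0,0,0],[1,0,0,0,0,0,0],[0,0,0,0,0,0,0],[0,0,0,0,0,0,0]]]}}

```text
time: 9.43
eef_pos: [0.5435, -0.1167, 0.2681]
tcp_rot: [0.707, 0.002, 0.001, -0.707]
ft_force: [0.7, -0.1, -0.4]
width: 0.0521
```

{"fn": "arm_command", "kwargs": {"moves": [[[0,0,0,0,0,0,0],[0,0,0,0,0,0,0],[0,0,0,0,0,0,0]]]}}

```text
time: 9.8
eef_pos: [0.5431, -0.1168, 0.2675]
tcp_rot: [-0.707, -0.001, -0.001, 0.707]
ft_force: [0.4, 0.8, 5.1]
width: 0.0205
```

```bash
python3 -c "
from h import *
tang((.526,-.1635)); table(69,15,24)"
```

```text
t 9.80 ang 69.9 r 49.7 Fback -0.1 Frad 0.9 z 0.2675 w 0.0205
    54:   11.5   -6.2
    39:    9.5   -9.0
    24:    6.8  -11.1
     9:    3.7  -12.5
    -6:    0.3  -13.0
   -21:   -3.0  -12.7
   -36:   -6.2  -11.5
   -51:   -9.0   -9.5
   -66:  -11.1   -6.8
   -81:  -12.5   -3.7
   -96:  -13.0   -0.3
  -111:  -12.7    3.0
  -126:  -11.5    6.2
  -141:   -9.5    9.0
  -156:   -6.8   11.1
  -171:   -3.7   12.5
  -186:   -0.3   13.0
  -201:    3.0   12.7
  -216:    6.2   11.5
  -231:    9.0    9.5
  -246:   11.1    6.8
  -261:   12.5    3.7
  -276:   13.0    0.3
  -291:   12.7   -3.0
```

{"fn": "arm_command", "kwargs": {"moves": [[[0,0.0115,0,-0.0062,0,0,0],[0,0.0095,0,-0.009,0,0,0],[0,0.0068,0,-0.0111,0,0,0]]]}}

```text
time: 10.18
eef_pos: [0.5715, -0.1434, 0.2674]
tcp_rot: [0.707, 0.001, 0.0, -0.707]
ft_force: [-0.6, 0.4, 6.5]
width: 0.0206
```

{"fn": "arm_command", "kwargs": {"moves": [[[0,0.0037,0,-0.0125,0,0,0],[0,0.0003,0,-0.013,0,0,0]]]}}

```text
time: 10.42
eef_pos: [0.5755, -0.1693, 0.2674]
tcp_rot: [0.707, 0.001, 0.001, -0.707]
ft_force: [-0.0, 0.0, 6.6]
width: 0.0206
```

```bash
python3 -c "
from h import *
tang((.526,-.1635))"
```

```text
t 10.43 ang -6.6 r 49.8 Fback 0.0 Frad -0.0 z 0.2674 w 0.0206
```

{"fn": "arm_command", "kwargs": {"moves": [[[0,-0.003,0,-0.0127,0,0,0],[0,-0.0062,0,-0.0115,0,0,0]]]}}

```text
time: 10.68
eef_pos: [0.5659, -0.1937, 0.2674]
tcp_rot: [0.707, 0.001, 0.001, -0.707]
ft_force: [-1.3, 0.8, 7.0]
width: 0.0202
```

{"fn": "arm_command", "kwargs": {"moves": [[[0,-0.009,0,-0.0095,0,0,0],[0,-0.0111,0,-0.0068,0,0,0]]]}}

```text
time: 10.92
eef_pos: [0.5474, -0.2087, 0.2676]
tcp_rot: [-0.707, -0.002, -0.002, 0.707]
ft_force: [9.6, 4.0, 0.3]
width: 0.0204
```

{"fn": "arm_command", "kwargs": {"moves": [[[0,-0.0125,0,-0.0037,0,0,0],[0,-0.013,0,-0.0003,0,0,0]]]}}

```text
time: 11.18
eef_pos: [0.524, -0.2137, 0.2677]
tcp_rot: [0.708, 0.004, 0.003, -0.706]
ft_force: [12.6, -0.8, -1.7]
width: 0.0206
```

The right wheel engages between −37° and −64.7°. At the second point force was 10.4 N with lag still building, so it was probably recent, about −56°. The target is −56° one turn on.

{"fn": "arm_command", "kwargs": {"moves": [[[0,-0.0127,0,0.003,0,0,0],[0,-0.0115,0,0.0062,0,0,0],[0,-0.0095,0,0.009,0,0,0],[0,-0.0068,0,0.0111,0,0,0],[0,-0.0037,0,0.0125,0,0,0]]]}}

```text
time: 11.8
eef_pos: [0.4771, -0.176, 0.2676]
tcp_rot: [0.71, 0.002, 0.003, -0.704]
ft_force: [6.7, -11.0, -2.0]
width: 0.0205
```

{"fn": "arm_command", "kwargs": {"moves": [[[0,-0.0003,0,0.013,0,0,0],[0,0.003,0,0.0127,0,0,0],[0,0.0062,0,0.0115,0,0,0],[0,0.009,0,0.0095,0,0,0],[0,0.0111,0,0.0068,0,0,0]]]}}

```text
time: 12.42
eef_pos: [0.501, -0.1202, 0.2672]
tcp_rot: [0.707, -0.003, -0.002, -0.707]
ft_force: [-13.1, -3.8, 15.3]
width: 0.0203
```

{"fn": "arm_command", "kwargs": {"moves": [[[0,0.0125,0,0.0037,0,0,0],[0,0.013,0,0.0003,0,0,0],[0,0.0127,0,-0.003,0,0,0],[0,0.0115,0,-0.0062,0,0,0],[0,0.0095,0,-0.009,0,0,0]]]}}

```text
time: 13.05
eef_pos: [0.5619, -0.129, 0.2671]
tcp_rot: [-0.705, 0.001, 0.003, 0.709]
ft_force: [-10.6, 9.1, 14.5]
width: 0.0205
```

```bash
python3 -c "
from h import *
tang((.526,-.1635))"
```

```text
t 13.05 ang 43.9 r 49.8 Fback 13.9 Frad -1.4 z 0.2671 w 0.0205
```

{"fn": "arm_command", "kwargs": {"moves": [[[0,0.0068,0,-0.0111,0,0,0],[0,0.0037,0,-0.0125,0,0,0],[0,0.0003,0,-0.013,0,0,0],[0,-0.003,0,-0.0127,0,0,0],[0,-0.0062,0,-0.0115,0,0,0]]]}}

```text
time: 13.68
eef_pos: [0.5697, -0.1873, 0.2676]
tcp_rot: [-0.705, -0.005, -0.001, 0.709]
ft_force: [9.4, 10.4, 3.0]
width: 0.0204
```

{"fn": "arm_command", "kwargs": {"moves": [[[0,-0.009,0,-0.0095,0,0,0],[0,-0.005,0,-0.004,0,0,0],[0,0,0,0,0,0,0],[0,0,0,0,0,0,0]]]}}

```text
time: 14.18
eef_pos: [0.5551, -0.2041, 0.2676]
tcp_rot: [-0.707, -0.004, -0.002, 0.708]
ft_force: [9.3, 3.4, 2.8]
width: 0.0205
```

```bash
python3 -c "
from h import *
tang((.526,-.1635))"
```

```text
t 14.18 ang -54.4 r 50.0 Fback 9.5 Frad 2.6 z 0.2676 w 0.0205
```

At −54.4°, on target. I'll release and lift.

{"fn": "arm_command", "kwargs": {"moves": [[[1,0,0,0,0,0,0],[1,0,0,0,0,0,0],[1,0,0,0,0,0,0],[1,0,0,0,0,0,0],[1,0,-0.045,0,0,0,0]]]}}

```text
time: 14.8
eef_pos: [0.5491, -0.2055, 0.3085]
tcp_rot: [-0.707, 0.003, 0.003, 0.708]
ft_force: [0.4, -0.3, 0.8]
width: 0.0852
```

{"fn": "arm_command", "kwargs": {"moves": [[[1,0,-0.05,0,0,0,0],[1,-0.03,-0.03,0,0,0,0],[1,-0.03,0,-0.02,0,0,0],[1,-0.03,0,-0.02,0,0,0],[1,0,0,0,0,0,0]]]}}

```text
time: 15.42
eef_pos: [0.4587, -0.2487, 0.392]
tcp_rot: [-0.707, 0.001, -0.002, 0.707]
ft_force: [1.1, -0.4, -0.1]
width: 0.0853
```

```bash
python3 - <<'E'
from h import *
from plant import bot
import cv2
s=bot.state();print(s['ft_force'],s['eef_pos'],s['width'])
o=np.zeros((480,800,3),np.uint8)
a=imaging.camera("scene")[95:255,205:305,::-1]; w=imaging.camera("wrist")[:,:,::-1]
o[:480,:300]=cv2.resize(a,(300,480),interpolation=cv2.INTER_CUBIC); o[:375,300:]=cv2.resize(w,(500,375));cv2.imwrite('pics/d.png',o)
E
```

```text
[ 1.06412912 -0.43602764 -0.0505324 ] [ 0.45865541 -0.24868183  0.39199359] 0.08531401089866601
```

View pics/d.png

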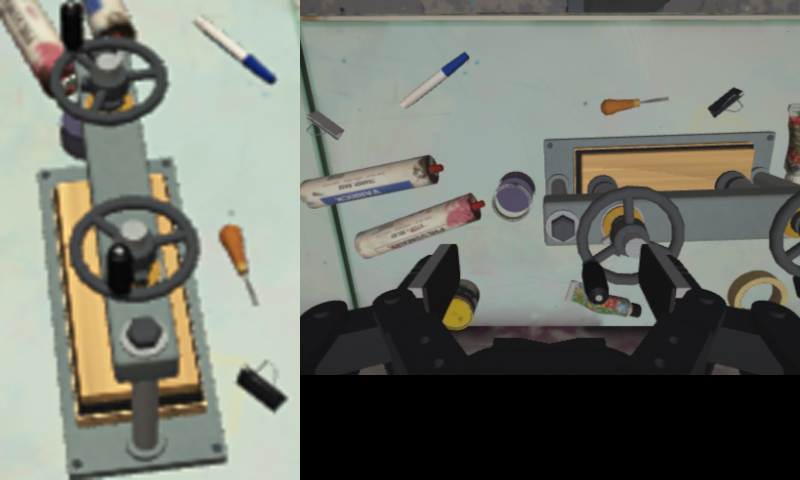

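Both handles are free and the hand is clear. The handle tops are at (119,248) for the left and (72,6) for the right in the scene crop, and board and block look undisturbed. A quick angle check, then I hand in.

```bash
python3 - <<'E'
from h import *
from plant import workorder
for n,x,y,c in(("L",119,248,(.52,.0358)),("R",72,6,(.526,-.1635))):
    p=plane("scene",(205+(x+.5)/3-.5,95+(y+.5)/3-.5),.296); d=p[:2]-c; print(n,p,np.degrees(np.arctan2(d[1],d[0])),np.hypot(*d))
workorder.job_done()
E
```

```text
L [0.53315071 0.0825333  0.296     ] 74.28344966781145 0.048548350323983754
R [ 0.55315177 -0.20123137  0.296     ] -54.260934037832705 0.046485208101531984
the job is handed in; nothing more can be done
```

I turned each handwheel clockwise through its play until the spindle drove, gave each about one full turn more, let go, and handed the job in at about 15.5 s. No verdict came back, and I could not read the foot forces directly.

| Wheel | Spindle started to drive at | Back force while driving | Final handle angle, one turn on | Estimated drive |
|---|---|---|---|---|
| Left | between 84° and 59° | about 13 N | about 70–74° | 345–374° |
| Right | between −37° and −65°, probably about −56° | about 13–14 N | about −54° | 350–377° |

- **Nip:** these turns work out at roughly 35 to 38 N a foot, inside the 32 to 40 N band.
- **Last checks:** the final picture put the handles at 74° and −54°. The gripper was open and clear of the press, and the wrist force was only about 1 N.
- **Surroundings:** board, block, clip and gouge looked undisturbed in the last picture. The jar and ink tube were not clearly checked, but the hand never went near them.
- **Disagreement:** after my final small push on the left wheel, the gripper position suggested about 70°, while the camera showed 74°. That is well within tolerance.

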